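# Hang the utensil holder on its stud

### The arm

A 7-joint arm with a two-finger parallel gripper is mounted at the origin on the work surface. World frame = base frame: x ahead of the robot, y to its left, z up, the work surface at z = 0. Lengths are in m, angles in rad, forces in N, time in s.
With the tool pointing down it reaches from about 0.425 to 0.875 m from the base axis. Payload 4.7 kg.
Tool frame: the origin (TCP) lies midway between the tips of the shut fingers; the grasp point (between the pads) lies 19 mm behind it; x points along the fingers, z is the direction in which the jaws open and shut, and the axes are right-handed (so a half turn about x gives the same grasp; the last joint's range is limited). The gripper opens to 87 mm and grips with 3 to 60 N. Pads are 19 mm wide; open, the fingers measure 117 mm over their backs; the gripper's body (75 mm by 190 mm) begins 51 mm behind the grasp point.
Start: joints at [-1.227, 0.321, -0.07, 1.45, 0.023, 1.371, -0.057], TCP at [0.211, 0.615, 0.199] pointing down, gripper open.
Joint ranges: [-2.86, 2.86], [-0.3, 2.09], [-1.38, 1.24], [0.06, 2.45], [-1.56, 4.7], [0.09, 2.05], [-2.69, 2.69]. Speed limits (rad/s): [2.57, 2.57, 3.14, 3.14, 3.14, 3.14, 3.14].

### API

Orientations are given as a rotation vector (axis times angle).
In Python, from bench import ctrl, vision, close_job gives the robot as it stands. The module is installed in compiled form; this text tells all that it offers.
- The arm moves only by the tool servo_tool, never from a script. Its argument "commands" is a list that holds one entry, the list of rows, each a list of 7 numbers: the turn, a rotation vector about the tool's x, y, z in degrees, then the shift along the tool's x, y, z in mm, then the finger opening in mm, from 0 to 87. In form: [[[wx, wy, wz, x, y, z, grip], ...]]. A call has 1 to 5 rows; each row is the pose to reach, as a shift and turn from the pose commanded when the call began, along the tool's axes at that moment; what a row does not reach only later rows make up. A row lasts 1/8 s, in which the tool goes at most 62.5 mm and 10.7 degrees, less where a joint would pass 70% of its speed; a pose out of reach is approached as far as the arm can. A call with a gripper value outside its range is refused whole. The fingers move at their own pace and stop on an object; "newtons" is the grip in N (left out, the last holds). Time passes only in rows, so rows that repeat a pose let the fingers close. It gives the time, the measured TCP pose, the force and the opening at its end, in the units of the state.
- ctrl.get_state(): the state, without advancing time (a new reading comes with each control period).
- vision.get_image(name): name is "scene" or "side" or "wrist"; returns the picture (400x640x3 uint8, red, green, blue); there is no depth.
- vision.camera_info(name): a dict with "fov_y" (degrees; the focal length in pixels is half the picture's height over the tangent of half this angle, whatever the lens; pixels are square), "cx", "cy" (the principal point, pixels), "pose" (4x4, takes a point from camera to world coordinates). Camera axes: x right, y down, z forward; pixel columns grow to the right and rows downward; lengths in m; the calibration is good to about 2 mm. A picture is of the moment at which its call begins: read the wrist's pose just before it. camera_info takes no time and is no camera call; for the wrist camera it gives the pose at the moment of the call.
- close_job(): hands the job in, once; it reports no verdict.
The state is a dict: "time": time; "joint_positions": joint angles; "qd": joint speeds; "joint_torque": joint torques, N m; "position": TCP position; "tool_rot": TCP orientation; "ft_force": force on the tool from outside, world axes, zero at the start; "torque": the same for the moment, N m; "grip_width": opening from 0.0 (shut) to 1.0 (fully open).
Only numpy, scipy, OpenCV 4.12 (cv2) and the standard library are available. Lean on these libraries where they do the work, as an engineer would, in place of code of your own. Each camera call takes 0.05 s, during which the arm holds its last target. There are 200 camera calls.

### The job

Hang the empty steel utensil holder that has the keyhole in its back plate on the broad-headed stud of the upright steel screen: bring the wide part of the keyhole over the stud's head, then lower the holder until the stud's neck is fully home at the top of the narrow slot. Leave it hanging there upright, clear of the counter and at rest, and leave the other holder (without a keyhole) where it stands.

Things in the scene. Friction and masses are not known exactly. Their poses are not given: they have to be found in the camera images.
- holder: Steel bin (sizes in mm), width (y) 110, depth (x) 65, height 50, with a back plate 160 high, 5 thick. 0.45 kg, front away from the robot. Origin: plate's bottom edge, mid-width, rear face; x forward through plate and bin, z up. Wooden grip block above the plate: width (y) 36, thickness (x) 22, z 165 to 205, centred at x 25; grip it from above. Under it a flange 50 wide, x 0 to 45, top at z 165.
- keyhole (a point): (mm) Where the stud's axis lies when fully hung: in the holder's keyhole, on the plate's rear face, 129 above the holder's underside; axes as the holder. Slot 18 wide, its closed end 6 above this point; from 12 below it the slot tapers out to 50 wide at 34 below, then the wide part, 50 wide, runs down to 77 below. The head goes through with the stud's axis about 56 below this point.
- stud: Level steel stud, 165 mm above the counter. Origin: on its axis at the screen's front face; x points out along it, away from the robot, z up. Neck 12 mm diameter, x 0 to 18; head 28 diameter, x 18 to 24. The fixed upright screen is 260 mm wide, 195 high, 14 thick; the stud sits within 40 of its mid-width. Its front is otherwise flat; its foot extends 85 behind.
- plain_holder: The other holder, to be left alone: same bin and wooden grip block, but a lower back plate (105 mm; overall height 150 mm) with only a small square hole 14 mm wide, too small for the stud's head. Origin and axes as for the holder.
There are look-alikes about, which are no part of the job. Leave any yellow look-alike of the holder alone.

How it is judged:
At the end, for the whole second after the job is handed in: The holder hangs at rest on the stud, over 20 mm clear of the counter: seen from the keyhole point, the stud's origin is within 8 mm in z, 10 mm in y and at x -20 to 6 mm; upright and square to the screen within 0.25 rad, its weight on the stud. The other holder is within 30 mm of its start (z of stud in the frame of keyhole between -0.008 and 0.008 m and y of stud in the frame of keyhole between -0.01 and 0.01 m and x of stud in the frame of keyhole between -0.02 and 0.006 m and angle between the x axis of holder and the x axis of stud, either way round below 0.25 rad and angle between holder's own z axis and vertical below 0.25 rad and height (world z) of holder above 0.02 m and contact force between holder and stud above 1 N and linear speed of holder below 0.03 m/s and distance of plain_holder from where it was at the start of the episode below 0.03 m); the robot touches nothing.
It fails at once if the other holder is displaced by more than 50 mm (distance of plain_holder from where it was at the start of the episode above 0.05 m).
It also fails if it takes over 45 s, if anything falls off the work surface, if the arm or the gripper's body presses on something with over 40 N, if the wrist force passes 120 N, or if a joint passes its speed limit or range.

## Working session

There is one attempt and no reset: what is moved stays moved. The work goes in short steps, Python scripts to look and compute and a tool call to move; the robot and the scene stay as the last step left them, time stands still between calls to the robot, and variables do not carry over. Pictures are saved under pics/ and viewed, about 8 in all and at most 12, crops included, and the job is handed in when it is done.

Besides the shell and the picture viewer there is one more tool, called as a command line: name --argument value ..., lists and objects as JSON in quotes. servo_tool: Moves the arm, as the interface text tells. Its arguments: {"type":"object","properties":{"commands":{"type":"array"},"newtons":{"type":"number"}},"required":["commands"]}

```bash
mkdir -p pics; python3 - <<'E'
from bench import ctrl, vision
import cv2,numpy as np
s=ctrl.get_state(); print({k:np.round(v,3) for k,v in s.items()})
for n in("scene","side"):
    im=vision.get_image(n); cv2.imwrite(f"pics/{n}0.png",im[:,:,::-1]); c=vision.camera_info(n); print(n,c["fov_y"],c["cx"],c["cy"],np.round(c["pose"],3).tolist())
E
```

```text
{'time': np.float64(0.0), 'joint_positions': array([-1.227,  0.322, -0.07 ,  1.452,  0.023,  1.371, -0.057]), 'qd': array([-0.002,  0.002,  0.   ,  0.001, -0.   ,  0.001, -0.002]), 'joint_torque': array([ 0.0000e+00, -4.9130e+01, -4.0400e-01, -3.1252e+01, -6.4000e-02,
        4.4000e-02,  0.0000e+00]), 'position': array([0.21 , 0.614, 0.198]), 'tool_rot': array([-0.964,  1.349,  0.962]), 'ft_force': array([ 0.075, -1.139,  0.328]), 'torque': array([0.005, 0.057, 0.047]), 'grip_width': np.float64(1.001)}
scene 47.752071590439506 322.8949985728936 196.63860808063356 [[-0.042, 0.643, -0.765, 1.085], [0.999, 0.022, -0.037, -0.032], [-0.007, -0.766, -0.643, 0.677], [0.0, 0.0, 0.0, 1.0]]
side 57.22969045697246 321.4980173682712 203.78037929510262 [[0.965, -0.13, 0.23, 0.254], [-0.264, -0.459, 0.848, -0.759], [-0.005, -0.879, -0.477, 0.531], [0.0, 0.0, 0.0, 1.0]]
```

View pics/scene0.png

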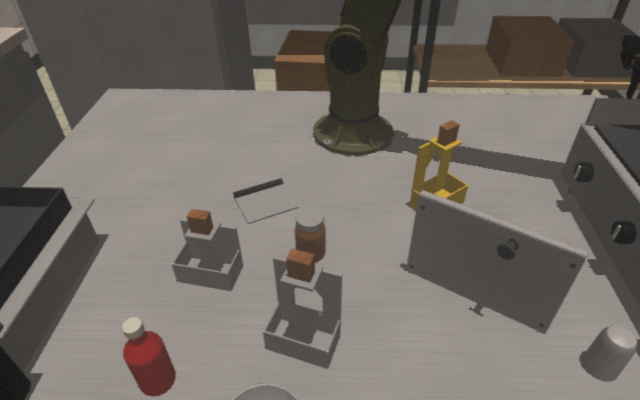

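View pics/side0.png

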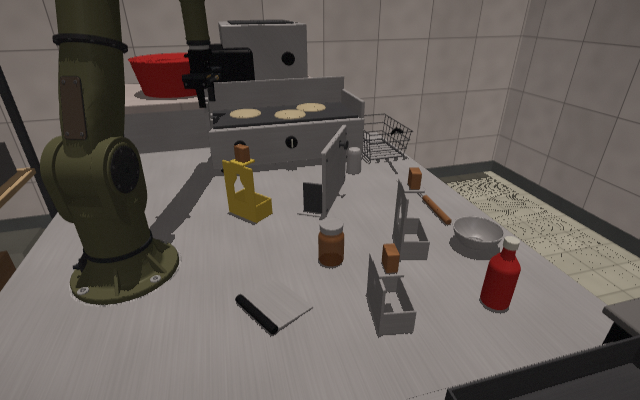

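Scene: the candidates are the grey tall holder with a big opening (block at 300,265), the grey low holder (block 200,222; plain), and the yellow look-alike (block 448,132). I choose the one at (300,265), which is (415,178) in side. The stud is at (508,245) on the screen. Next I check with close crops.

```bash
python3 - <<'E'
import cv2,numpy as np
a=cv2.imread("pics/scene0.png");b=cv2.imread("pics/side0.png")
r=lambda i,x,y,w,h:cv2.resize(i[y:y+h,x:x+w],(400,300),interpolation=cv2.INTER_CUBIC)
out=np.vstack([np.hstack([r(a,240,240,133,100+25-25),r(a,400,190,180,135)]),np.hstack([r(b,360,160,133,100),r(b,290,120,100,75+25-25)])])
cv2.imwrite("pics/crop1.png",out)
E
```

```text
(no output)
```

View pics/crop1.png

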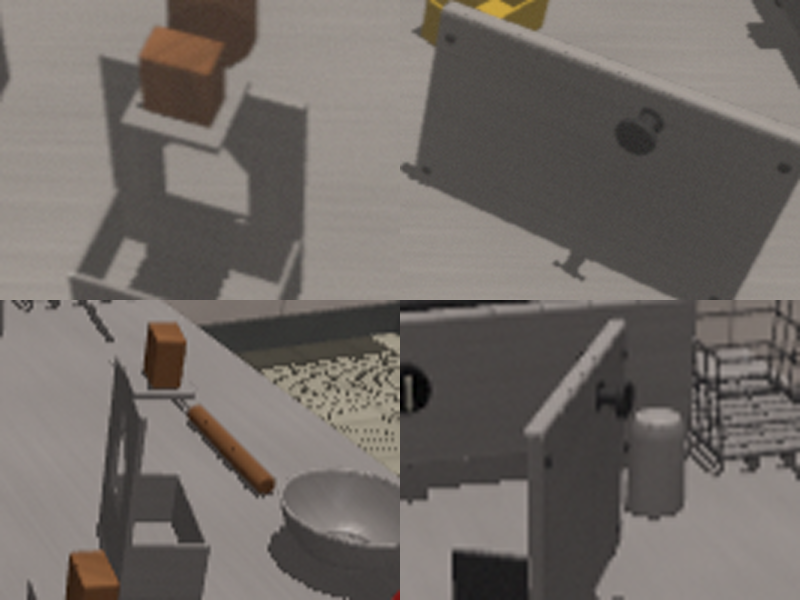

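The top left crop shows the keyhole opening in the back plate under the flange, so this is the target. The stud head is near scene (506,252) and side (347,145). Next I cast rays.

```bash
cat > h.py <<'E'
import numpy as np
from bench import vision
def ray(n,u,v,c=None):
    c=c or vision.camera_info(n); f=200/np.tan(np.radians(c["fov_y"]/2)); P=np.array(c["pose"])
    return P[:3,3],P[:3,:3]@np.array([(u-c["cx"])/f,(v-c["cy"])/f,1])
def onz(n,u,v,z,c=None):
    o,d=ray(n,u,v,c); return o+d*(z-o[2])/d[2]
def tri(*obs):
    A=np.zeros((3,3));b=np.zeros(3);L=[]
    for n,u,v in obs:
        o,d=ray(n,u,v);d/=np.linalg.norm(d);M=np.eye(3)-np.outer(d,d);A+=M;b+=M@o;L.append((o,M))
    p=np.linalg.solve(A,b); return p,[np.linalg.norm(M@(p-o))*1e3 for o,M in L]
def proj(n,p,c=None):
    c=c or vision.camera_info(n); f=200/np.tan(np.radians(c["fov_y"]/2)); P=np.array(c["pose"])
    q=P[:3,:3].T@(np.array(p)-P[:3,3]); return np.array([c["cx"]+f*q[0]/q[2],c["cy"]+f*q[1]/q[2]])
E
python3 - <<'E'
from h import *
import cv2
np.set_printoptions(precision=4,suppress=True)
L=onz("scene",273.3,259,.16);R=onz("scene",342.1,275.2,.16)
print("plate top",L,R,np.linalg.norm(R-L),"yaw of front",np.degrees(np.arctan2(-(R-L)[0],(R-L)[1])))
b=[onz("scene",*p,.205) for p in((287.3,261),(311.7,265.3),(314.7,254.3),(290.7,249.7))]
print("block",np.mean(b,0),[np.linalg.norm(b[i]-b[i-1]) for i in range(4)])
l=onz("scene",418.5,196.3,.195);r=onz("scene",582,255,.195);d=r-l
print("screen",l,r,np.linalg.norm(d),"yaw",np.degrees(np.arctan2(-d[0],d[1])))
print("head z",onz("scene",505.8,252,.165),"tri",tri(("scene",505.8,252),("side",347,145)))
print("plain",onz("scene",200,213,.15))
# masks of brown block
for n,win in(("scene",(280,245,325,285)),("side",(400,160,430,195))):
    i=cv2.imread(f"pics/{n}0.png");h=cv2.cvtColor(i,cv2.COLOR_BGR2HSV)
    m=cv2.inRange(h,(3,90,50),(18,255,255));x0,y0,x1,y1=win;k=np.argwhere(m[y0:y1,x0:x1]);print(n,k.mean(0)[::-1]+[x0,y0],k.min(0)[::-1]+[x0,y0],k.max(0)[::-1]+[x0,y0])
from bench import ctrl
s=ctrl.get_state()
from scipy.spatial.transform import Rotation as Ro
print(Ro.from_rotvec(s["tool_rot"]).as_matrix())
E
```

```text
plate top [ 0.621  -0.1308  0.16  ] [ 0.649  -0.0255  0.16  ] 0.10903806444936877 yaw of front -14.902872396195152
block [ 0.6571 -0.0837  0.205 ] [np.float64(0.02167351255116998), np.float64(0.03498450646773437), np.float64(0.020742636545752657), np.float64(0.0355026920809922)]
screen [0.5056 0.0988 0.195 ] [0.6287 0.3163 0.195 ] 0.2499344595627459 yaw -29.511921091697044
head z [0.5983 0.2244 0.165 ] tri (array([0.5995, 0.2237, 0.1656]), [np.float64(0.5715115145302496), np.float64(0.5715115145301427)])
plain [ 0.5101 -0.274   0.15  ]
scene [301.9019 260.0241] [287 245] [323 280]
side [414.3651 178.0357] [408 168] [421 188]
[[-0.0005 -0.9461  0.3238]
 [-0.0017  0.3238  0.9461]
 [-1.     -0.0001 -0.0017]]
```

servo_tool --commands '[[[0, 0, 0, -62, 0, 0, 87], [0, 0, 0, -124, 0, 0, 87], [0, 0, 0, -130, -47, -37, 87], [0, 0, 0, -130, -94, -74, 87], [0, 0, 0, -130, -141, -111, 87]]]' --newtons 40

```text
time: 0.72
position: [0.3088, 0.4626, 0.3285]
tool_rot: [-0.963, 1.347, 0.963]
ft_force: [1.0, -0.2, 0.6]
grip_width: 0.997
```

servo_tool --commands '[[[0, 0, 0, 0, -47, -37, 87], [0, 0, 0, 0, -94, -74, 87], [0, 0, 0, 0, -141, -111, 87], [0, 0, 0, 0, -188, -148, 87], [0, 0, 0, 0, -235, -185, 87]]]'

```text
time: 1.35
position: [0.471, 0.2113, 0.3285]
tool_rot: [-0.963, 1.347, 0.963]
ft_force: [1.3, 0.2, 0.7]
grip_width: 0.998
```

servo_tool --commands '[[[0, 0, 0, 0, -47, -37, 87], [0, 0, 0, 0, -94, -74, 87], [0, 0, 0, 0, -141, -111, 87], [0, 0, 0, 0, -188, -148, 87], [-4, 0, 0, 0, -200, -160, 87]]]'

```text
time: 1.98
position: [0.6086, -0.0081, 0.3278]
tool_rot: [-1.014, 1.326, 1.011]
ft_force: [-0.3, 0.0, 0.3]
grip_width: 0.998
```

```bash
cat > st.py <<'E'
from h import *
from bench import ctrl
from scipy.spatial.transform import Rotation as Ro
def st(target=None,yaw=None):
    np.set_printoptions(precision=4,suppress=True)
    s=ctrl.get_state();R=Ro.from_rotvec(s["tool_rot"]).as_matrix()
    print("t",s["time"],"p",s["position"],"jaw deg",np.degrees(np.arctan2(R[1,2],R[0,2])),"toolx",R[:,0],"F",s["ft_force"],"T",s["torque"],"g",s["grip_width"]*87)
    if target is not None: print("shift mm",R.T@(np.array(target)-s["position"])*1e3)
    return s,R
E
python3 - <<'E'
from st import *
import cv2
st([.657,-.084,.173])
c=vision.camera_info("wrist");i=vision.get_image("wrist");cv2.imwrite("pics/w1.png",i[:,:,::-1]);print(c)
for q in((.015,.015),):
  for a in(-18,18):
    for b in(-11,11):
      t=np.radians(-14.9);n=np.array([np.cos(t),np.sin(t)]);l=np.array([-n[1],n[0]])
      print(proj("wrist",np.r_[np.array([.657,-.084])+(b*n+a*l)/1e3,.205],c))
E
```

```text
t 1.975 p [ 0.6086 -0.0081  0.3278] jaw deg 74.82420335218306 toolx [-0.0011 -0.0028 -1.    ] F [-0.2899  0.0367  0.324 ] T [0.0711 0.0205 0.0417] g 86.86931812246613
shift mm [155.008  -66.6536 -60.0819]
{'fov_y': 66.92968164666664, 'cx': 316.5682922491613, 'cy': 200.46295135360367, 'pose': array([[ 0.2619,  0.9203,  0.2906,  0.5272],
       [ 0.9651, -0.2488, -0.0818,  0.0143],
       [-0.0029,  0.3019, -0.9533,  0.5138],
       [ 0.    ,  0.    ,  0.    ,  1.    ]])}
[246.4978 236.6366]
[247.9475 254.409 ]
[278.8103 236.53  ]
[279.6358 254.3125]
```

View pics/w1.png

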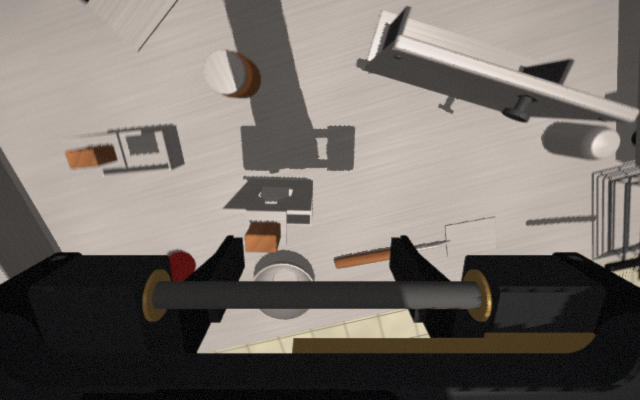

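The wrist view shows the block at (263,243), within a pixel or two of where I predicted it. The screen and stud are at (517,105). Now I position over the block and descend.

servo_tool --commands '[[[0, 0, 0, 0, -35, -30, 87], [0, 0, 0, 0, -67, -60, 87], [0, 0, 0, 40, -67, -60, 87], [0, 0, 0, 80, -67, -60, 87], [0, 0, 0, 100, -67, -60, 87]]]'

```text
time: 2.65
position: [0.6558, -0.0766, 0.2259]
tool_rot: [-1.014, 1.323, 1.019]
ft_force: [0.6, -0.6, 0.0]
grip_width: 0.998
```

```bash
python3 - <<'E'
from st import *
import cv2
st([.657,-.084,.173])
c=vision.camera_info("wrist");i=vision.get_image("wrist");cv2.imwrite("pics/w2.png",i[:,:,::-1])
h=cv2.cvtColor(i,cv2.COLOR_RGB2HSV);m=cv2.inRange(h,(3,90,50),(18,255,255));n,l,s,cc=cv2.connectedComponentsWithStats(m)
for k in range(1,n):
  if s[k,4]>150: print(s[k],cc[k])
t=np.radians(-14.9);n=np.array([np.cos(t),np.sin(t)]);l=np.array([-n[1],n[0]])
for a in(-18,18):
    for b in(-11,11): print(proj("wrist",np.r_[np.array([.657,-.084])+(b*n+a*l)/1e3,.205],c))
E
```

```text
t 2.65 p [ 0.6558 -0.0766  0.2259] jaw deg 75.13138667668055 toolx [-0.0039  0.0011 -1.    ] F [ 0.5933 -0.6381  0.0214] T [ 0.0402  0.0264 -0.0154] g 86.80668314103167
shift mm [52.8822 -3.2293 -6.8053]
[ 228    0   61   41 1208] [266.4611  22.2947]
[  13   85   79   30 1964] [51.6792 99.4226]
[ 280  196   48   42 1870] [303.7818 216.4561]
[416 238  62  21 749] [447.016  247.7116]
[373 251  18  15 203] [382.0246 258.5517]
[142 269  29  53 422] [152.3839 295.1611]
[463 270  30  52 424] [481.1156 296.717 ]
[ 293  333  302   20 3360] [453.5161 343.9717]
[282.7946 214.821 ]
[283.7571 242.406 ]
[332.2262 214.8414]
[331.7594 242.4247]
```

View pics/w2.png

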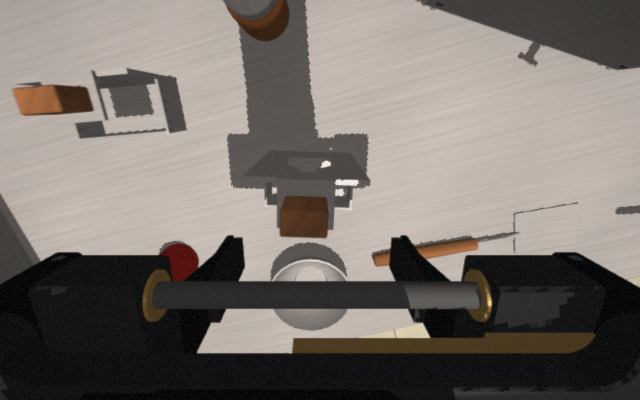

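servo_tool --commands '[[[0, 0, 0, 0, 0, 0, 87]]]'

```text
time: 2.82
position: [0.6573, -0.0775, 0.2293]
tool_rot: [-1.016, 1.32, 1.016]
ft_force: [-0.5, -0.2, 1.0]
grip_width: 0.996
```

```bash
python3 - <<'E'
from st import *
st([.6555,-.085,.173])
E
```

```text
t 2.825 p [ 0.6573 -0.0775  0.2293] jaw deg 75.1392465504908 toolx [ 0.0002  0.0003 -1.    ] F [-0.493  -0.2114  0.9963] T [ 0.0026  0.0126 -0.0096] g 86.65591098833264
shift mm [56.2989 -0.2076 -7.7615]
```

servo_tool --commands '[[[0, 0, 0, 0, 0, -8, 87], [0, 0, 0, 25, 0, -8, 87], [0, 0, 0, 45, 0, -8, 87], [0, 0, 0, 56, 0, -8, 87], [0, 0, 0, 56, 0, -8, 87]]]'

```text
time: 3.45
position: [0.6547, -0.0858, 0.1721]
tool_rot: [-1.015, 1.322, 1.017]
ft_force: [0.2, 0.2, 0.7]
grip_width: 1.002
```

servo_tool --commands '[[[0, 0, 0, 0, 0, 0, 25], [0, 0, 0, 0, 0, 0, 25], [0, 0, 0, 0, 0, 0, 25], [0, 0, 0, 0, 0, 0, 25], [0, 0, 0, 0, 0, 0, 25]]]' --newtons 45

```text
time: 4.08
position: [0.6551, -0.0859, 0.1728]
tool_rot: [-1.016, 1.321, 1.016]
ft_force: [0.7, -0.3, 0.0]
grip_width: 0.517
```

```bash
python3 - <<'E'
from st import *
st([.6555,-.085,.173])
E
```

```text
t 4.075 p [ 0.6551 -0.0859  0.1728] jaw deg 75.10339242400197 toolx [ 0.0001  0.0001 -1.    ] F [ 0.6746 -0.2768  0.0298] T [ 0.0296 -0.0423  0.0362] g 45.00480590980193
shift mm [-0.1693 -0.1503  0.9726]
```

servo_tool --commands '[[[0, 0, 0, 0, 0, 0, 25], [0, 0, 0, 0, 0, 0, 25], [0, 0, 0, -20, 0, 0, 25], [0, 0, 0, -60, 0, 0, 25], [0, 0, 0, -92, 0, 0, 25]]]'

```text
time: 4.7
position: [0.6549, -0.0857, 0.2664]
tool_rot: [-1.016, 1.321, 1.016]
ft_force: [1.2, -1.4, -5.3]
grip_width: 0.406
```

```bash
python3 - <<'E'
from st import *
import cv2
st()
c=vision.camera_info("wrist");i=vision.get_image("wrist");cv2.imwrite("pics/w3.png",i[:,:,::-1])
for n in("scene","side"): cv2.imwrite(f"pics/{n}3.png",vision.get_image(n)[:,:,::-1])
# stud predicted in wrist
print("stud head proj",proj("wrist",[.5985,.2242,.165],c))
a=cv2.imread("pics/scene3.png");b=cv2.imread("pics/side3.png")
r=lambda i,x,y,w,h:cv2.resize(i[y:y+h,x:x+w],(400,300),interpolation=cv2.INTER_CUBIC)
cv2.imwrite("pics/c3.png",np.vstack([np.hstack([r(a,230,150,160,120),r(b,350,100,160,120)]),np.hstack([cv2.resize(i[:,:,::-1],(400,300)),r(i[:,:,::-1],400,0,240,180)])]))
E
```

```text
t 4.7 p [ 0.6549 -0.0857  0.2664] jaw deg 75.11715502550713 toolx [-0.0001  0.0002 -1.    ] F [ 1.1804 -1.4374 -5.2842] T [-0.0351 -0.2161 -0.0242] g 35.334357112678056
stud head proj [649.5402  43.7551]
```

View pics/c3.png

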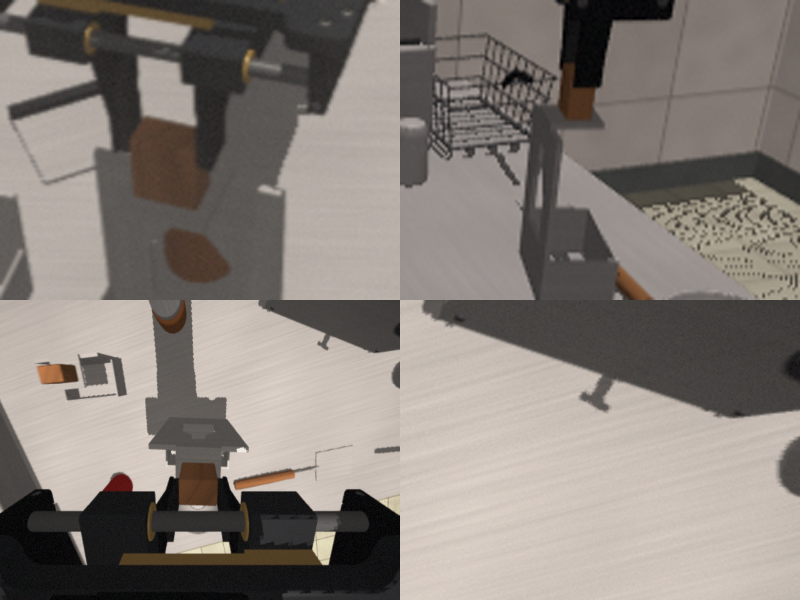

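The holder is gripped at 35 mm opening and lifted upright. Both views agree. Next I check the screen yaw from the side view and where the shaker stands.

```bash
python3 - <<'E'
from st import *
a=onz("side",322.5,153.8,.195);b=onz("side",346.2,125.5,.195);d=b-a
print(a,b,np.degrees(np.arctan2(-d[0],d[1])),np.linalg.norm(d))
print("shaker top",onz("scene",617,335,.08))
# bottom corners of front face (scene full picture) at z~0
p=onz("scene",408,267,.0);q=onz("scene",543,325,.0);d=q-p;print(p,q,np.degrees(np.arctan2(-d[0],d[1])))
# from w1 wrist view: top front edge needs that pose
c=dict(fov_y=66.92968,cx=316.568,cy=200.463,pose=np.array([[.2619,.9203,.2906,.5272],[.9651,-.2488,-.0818,.0143],[-.0029,.3019,-.9533,.5138],[0,0,0,1]]))
p=onz("w",384,58,.195,c);q=onz("w",636,121,.195,c);d=q-p;print("w1 edge",p,q,np.degrees(np.arctan2(-d[0],d[1])));print("w1 head",onz("w",516,110,.165,c), proj("w",[.5985,.2242,.165],c))
st([.6507,.1947,.266])
E
```

```text
[0.48957841 0.09707848 0.195     ] [0.62841767 0.31791228 0.195     ] -32.15776938271749 0.26085227165156905
shaker top [0.68185791 0.38793045 0.08      ]
[4.88712875e-01 1.05472400e-01 1.11022302e-16] [0.61261441 0.3255858  0.        ] -29.375101068923666
w1 edge [0.50266717 0.0871383  0.195     ] [0.62736671 0.32287285 0.195     ] -27.87807489155976
w1 head [0.58994627 0.22405539 0.165     ] [516.67784976 117.71383618]
t 4.85 p [ 0.656  -0.0861  0.2666] jaw deg 75.11069319443351 toolx [ 0.0036 -0.0002 -1.    ] F [ 0.3826 -0.9592 -6.4251] T [-0.1143 -0.2917 -0.0342] g 35.030064044244035
shift mm [  0.5594  77.3329 270.0387]
```

servo_tool --commands '[[[5, 0, 0, 0, 10, 40, 25], [10, 0, 0, 0, 25, 90, 25], [14.5, 0, 0, 0, 45, 145, 25], [14.5, 0, 0, 0, 60, 200, 25], [14.5, 0, 0, 0, 70, 240, 25]]]'

```text
time: 5.48
position: [0.6471, 0.1683, 0.2619]
tool_rot: [-0.824, 1.412, 0.829]
ft_force: [-0.3, 0.0, -5.9]
grip_width: 0.412
```

servo_tool --commands '[[[0, 0, 0, 0, 0, 0, 25], [0, 0, 0, 0, 0, 0, 25]]]'

```text
time: 5.72
position: [0.6485, 0.163, 0.2626]
tool_rot: [-0.825, 1.413, 0.823]
ft_force: [0.9, -1.2, -5.5]
grip_width: 0.409
```

```bash
python3 - <<'E'
from st import *
import cv2
s,R=st([.6507,.1947,.266])
for n in("scene","side","wrist"): cv2.imwrite(f"pics/{n}4.png",vision.get_image(n)[:,:,::-1])
a=cv2.imread("pics/scene4.png");b=cv2.imread("pics/side4.png");w=cv2.imread("pics/wrist4.png")
r=lambda i,x,y,w,h:cv2.resize(i[y:y+h,x:x+w],(400,300),interpolation=cv2.INTER_CUBIC)
cv2.imwrite("pics/c4.png",np.vstack([np.hstack([r(a,400,120,240,180),r(b,290,60,160,120)]),np.hstack([cv2.resize(w,(400,300)),r(w,200,50,240,180)])]))
E
```

```text
t 5.725 p [0.6485 0.163  0.2626] jaw deg 60.598891883407944 toolx [-0.0026 -0.0028 -1.    ] F [ 0.8773 -1.1963 -5.5339] T [-0.3001 -0.1756 -0.0462] g 35.568262504213905
shift mm [-3.4761 13.6405 28.6804]
```

View pics/c4.png

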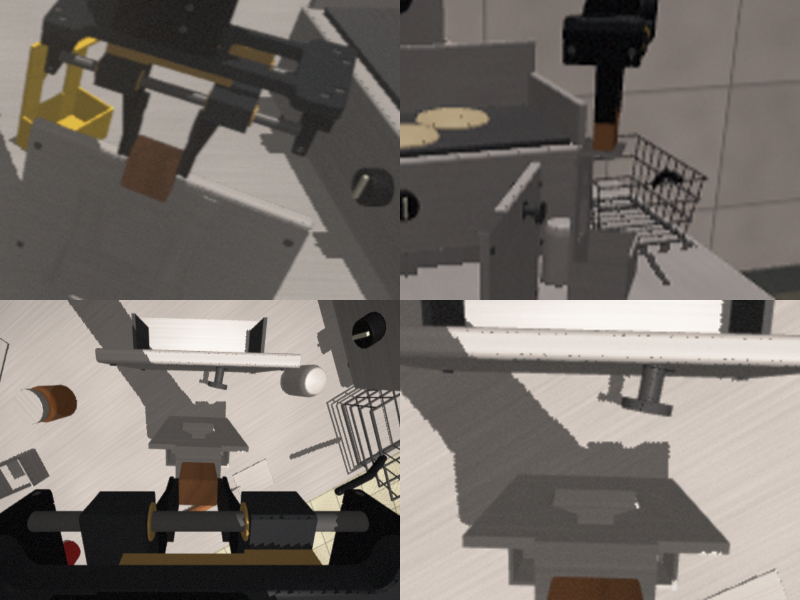

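The wrist view shows the stud head near wrist px (349,114). The plate's top edge runs from (239,197) to (337+60,202), centred at u≈318, and is parallel to the screen edge. Next I measure the stud relative to the tool.

```bash
python3 - <<'E'
from st import *
s,R=st()
c=vision.camera_info("wrist")
T=lambda p:R.T@(p-s["position"])*1e3
print("head front centre tool mm",T(onz("w",348.8,114.2,.165,c)))
print("pred from scene",T(np.array([.5985,.2242,.165])), proj("w",[.5985,.2242,.165],c))
zt=s["position"][2]-.1728+.16
print("plate top z",zt,"L",T(onz("w",239,197,zt,c)),"R",T(onz("w",397,201.8,zt,c)))
print("screen edge",T(onz("w",200,86,.195,c)),T(onz("w",440,94.5,.195,c)))
E
```

```text
t 5.875 p [0.6491 0.1618 0.2642] jaw deg 60.43950353776105 toolx [-0.001 -0.001 -1.   ] F [ 1.0353 -0.1897 -5.2371] T [-0.0565 -0.08   -0.021 ] g 35.39123567822573
head front centre tool mm [99.1633 76.0726 28.7833]
pred from scene [99.1619 74.698  29.4281] [349.4619 115.7738]
plate top z 0.25137453954371425 L [ 12.8793  23.8863 -53.7031] R [12.7345 20.4591 55.0392]
screen edge [ 69.3313  98.3973 -92.5476] [69.0777 92.0207 97.7907]
```

Wrist and scene agree on the stud to about 1.5 mm. In tool mm, the shift is z +29, then y +70.

servo_tool --commands '[[[0, 0, 0, 0, 0, 15, 25], [0, 0, 0, 0, 0, 29, 25], [0, 0, 0, 0, 15, 29, 25], [0, 0, 0, 0, 30, 29, 25], [0, 0, 0, 0, 35, 29, 25]]]'

```text
time: 6.5
position: [0.6314, 0.208, 0.2651]
tool_rot: [-0.824, 1.409, 0.826]
ft_force: [-0.6, 0.7, -6.3]
grip_width: 0.407
```

servo_tool --commands '[[[0, 0, 0, 0, 0, 0, 25]]]'

```text
time: 6.62
position: [0.6325, 0.2068, 0.2653]
tool_rot: [-0.824, 1.408, 0.824]
ft_force: [0.5, -0.7, -6.0]
grip_width: 0.407
```

```bash
python3 - <<'E'
from st import *
import cv2
s,R=st()
w=vision.get_image("wrist")[:,:,::-1];b=vision.get_image("side")[:,:,::-1]
T=lambda p:R.T@(p-s["position"])*1e3
print(T(np.array([.5985,.2242,.165])),proj("wrist",[.5985,.2242,.165]))
r=lambda i,x,y,w,h:cv2.resize(i[y:y+h,x:x+w],(400,300),interpolation=cv2.INTER_CUBIC)
cv2.imwrite("pics/c5.png",np.hstack([r(w,220,80,200,150),r(b,290,80,160,120)]))
E
```

```text
t 6.625 p [0.6325 0.2068 0.2653] jaw deg 60.6489430413974 toolx [ 0.0007  0.0006 -1.    ] F [ 0.504  -0.711  -6.0065] T [-0.0503 -0.0392 -0.0352] g 35.42702623426281
[100.2719  38.1884  -1.5773] [315.8577 154.5984]
```

View pics/c5.png

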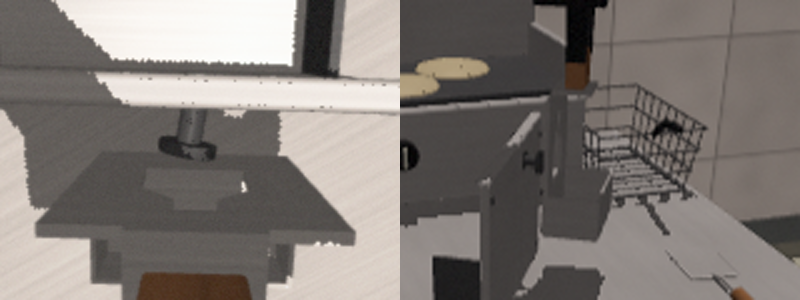

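The head lines up with the keyhole's wide part (crop x 188 against 196, about 2 mm). I advance 33 mm.

servo_tool --commands '[[[0, 0, 0, 0, 8, -1, 25], [0, 0, 0, 0, 16, -1, 25], [0, 0, 0, 0, 24, -1, 25], [0, 0, 0, 0, 30, -1, 25], [0, 0, 0, 0, 33, -1, 25]]]'

```text
time: 7.35
position: [0.6032, 0.2223, 0.2649]
tool_rot: [-0.824, 1.409, 0.824]
ft_force: [-0.2, 0.4, -5.1]
grip_width: 0.407
```

servo_tool --commands '[[[0, 0, 0, 0, 0, 0, 25], [0, 0, 0, 0, 0, 0, 25]]]'

```text
time: 7.6
position: [0.6039, 0.2215, 0.2648]
tool_rot: [-0.824, 1.409, 0.823]
ft_force: [0.6, -0.5, -6.4]
grip_width: 0.405
```

```bash
python3 - <<'E'
from st import *
import cv2
s,R=st()
w=vision.get_image("wrist")[:,:,::-1];b=vision.get_image("side")[:,:,::-1];a=vision.get_image("scene")[:,:,::-1]
T=lambda p:R.T@(p-s["position"])*1e3
print(T(np.array([.5985,.2242,.165])))
r=lambda i,x,y,w,h:cv2.resize(i[y:y+h,x:x+w],(400,300),interpolation=cv2.INTER_CUBIC)
cv2.imwrite("pics/c6.png",np.vstack([np.hstack([r(w,220,80,200,150),r(b,310,80,120,90)]),np.hstack([r(a,400,150,200,150),r(a,440,180,120,90)])]))
E
```

```text
t 7.6 p [0.6039 0.2215 0.2648] jaw deg 60.5828110385073 toolx [ 0.0005 -0.0002 -1.    ] F [ 0.5629 -0.4751 -6.4329] T [-0.0549 -0.0092  0.0572] g 35.2596512675211
[99.8317  6.1237 -0.2772]
```

View pics/c6.png

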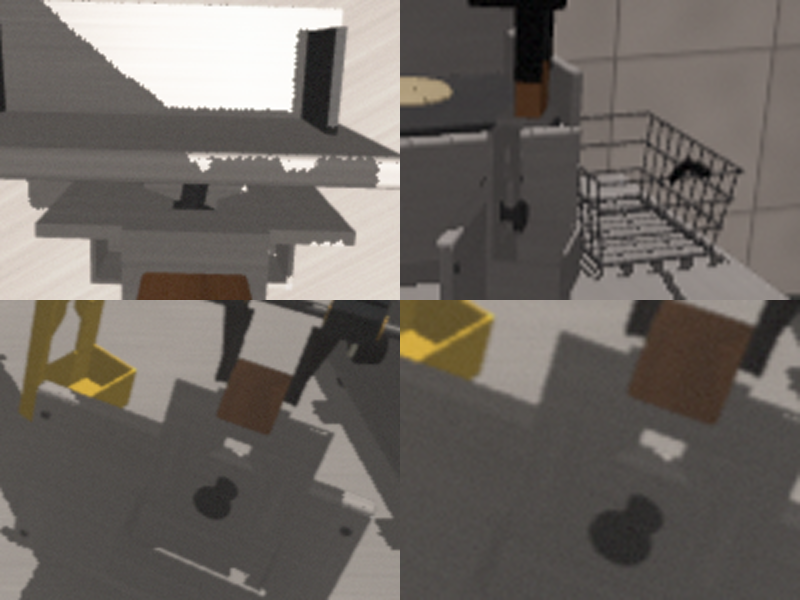

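The stud passes through the wide part (wrist crop x 193 against centre 196), with no contact force. Now I lower.

servo_tool --commands '[[[0, 0, 0, 12, 0, 0, 25], [0, 0, 0, 24, 0, 0, 25], [0, 0, 0, 34, 0, 0, 25], [0, 0, 0, 42, 0, 0, 25], [0, 0, 0, 48, 0, 0, 25]]]'

```text
time: 8.38
position: [0.6035, 0.2217, 0.2161]
tool_rot: [-0.824, 1.41, 0.824]
ft_force: [1.0, 0.1, -6.7]
grip_width: 0.407
```

servo_tool --commands '[[[0, 0, 0, 2, 0, 0, 25], [0, 0, 0, 4, 0, 0, 25], [0, 0, 0, 6, 0, 0, 25]]]'

```text
time: 8.75
position: [0.6039, 0.2218, 0.2111]
tool_rot: [-0.823, 1.408, 0.823]
ft_force: [0.1, 0.8, -5.8]
grip_width: 0.407
```

```bash
python3 - <<'E'
from st import *
st()
E
```

```text
t 8.75 p [0.6039 0.2218 0.2111] jaw deg 60.60133426876821 toolx [ 0.0007  0.0004 -1.    ] F [ 0.13    0.8161 -5.8115] T [-0.0825  0.0117 -0.0064] g 35.43621207196091
```

servo_tool --commands '[[[0, 0, 0, 1, 0, 0, 25], [0, 0, 0, 2, 0, 0, 25]]]'

```text
time: 9.0
position: [0.6037, 0.2219, 0.2088]
tool_rot: [-0.824, 1.409, 0.824]
ft_force: [-0.1, -0.2, -5.7]
grip_width: 0.407
```

servo_tool --commands '[[[0, 0, 0, 1, 0, 0, 25], [0, 0, 0, 1, 0, 0, 25]]]'

```text
time: 9.25
position: [0.604, 0.2217, 0.2084]
tool_rot: [-0.823, 1.408, 0.823]
ft_force: [0.3, -0.5, -3.2]
grip_width: 0.405
```

```bash
python3 - <<'E'
from st import *
import cv2
st()
w=vision.get_image("wrist")[:,:,::-1];b=vision.get_image("side")[:,:,::-1];a=vision.get_image("scene")[:,:,::-1]
r=lambda i,x,y,w,h:cv2.resize(i[y:y+h,x:x+w],(400,300),interpolation=cv2.INTER_CUBIC)
cv2.imwrite("pics/c7.png",np.vstack([np.hstack([r(w,220,80,200,150),r(b,310,80,120,90)]),np.hstack([r(a,400,150,200,150),r(a,440,180,120,90)])]))
E
```

```text
t 9.25 p [0.604  0.2217 0.2084] jaw deg 60.59111539156294 toolx [ 0.001   0.0004 -1.    ] F [ 0.2604 -0.4897 -3.2421] T [-0.1747 -0.0237 -0.0137] g 35.275715922884004
```

servo_tool --commands '[[[0, 0, 0, 0.5, 0, 0, 25], [0, 0, 0, 1, 0, 0, 25], [0, 0, 0, 1, 0, 0, 25]]]'

```text
time: 9.78
position: [0.6045, 0.2215, 0.208]
tool_rot: [-0.824, 1.407, 0.822]
ft_force: [1.2, -1.4, 4.8]
grip_width: 0.402
```

```bash
python3 - <<'E'
from st import *
st()
E
```

```text
t 9.775 p [0.6045 0.2215 0.208 ] jaw deg 60.580490625235385 toolx [ 0.0022  0.0005 -1.    ] F [ 1.1702 -1.4001  4.7941] T [-0.4241  0.0269  0.0617] g 34.96964012560797
```

View pics/c7.png

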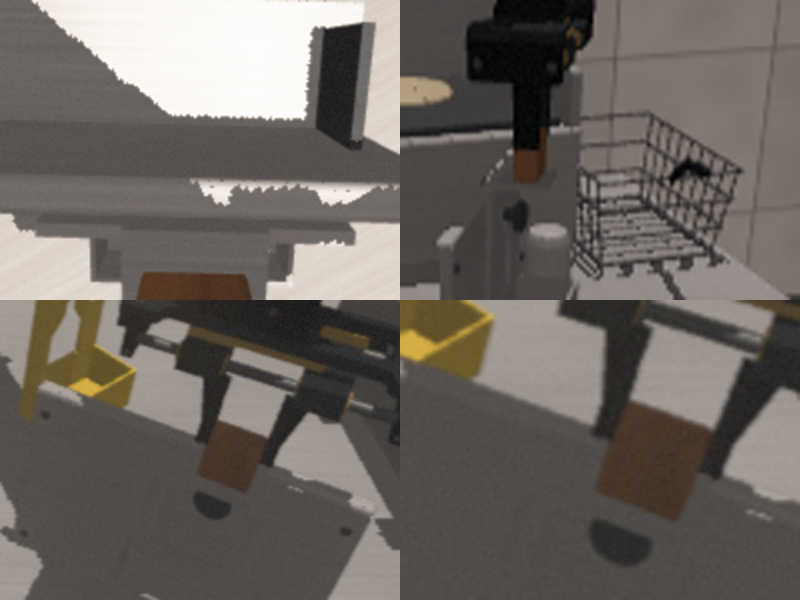

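The head now sits in front of the plate right under the flange, and the force reading (+4.8 N) shows the weight has gone to the stud. I release and retreat upward.

servo_tool --commands '[[[0, 0, 0, 0, 0, 0, 60], [0, 0, 0, 0, 0, 0, 60], [0, 0, 0, 0, 0, 0, 70], [0, 0, 0, 0, 0, 0, 70], [0, 0, 0, 0, 0, 0, 70]]]'

```text
time: 10.4
position: [0.6035, 0.2219, 0.2066]
tool_rot: [-0.824, 1.409, 0.824]
ft_force: [-0.3, -0.6, -0.4]
grip_width: 0.791
```

servo_tool --commands '[[[0, 0, 0, -15, 0, 0, 70], [0, 0, 0, -40, 0, 0, 70], [0, 0, 0, -70, 0, 0, 70], [0, 0, 0, -100, 0, 0, 70], [0, 0, 0, -130, 0, 0, 70]]]'

```text
time: 11.02
position: [0.6037, 0.2217, 0.3392]
tool_rot: [-0.823, 1.408, 0.823]
ft_force: [0.1, 0.3, -0.2]
grip_width: 0.802
```

servo_tool --commands '[[[0, 0, 0, 0, 30, 0, 70], [0, 0, 0, 0, 60, 0, 70], [0, 0, 0, 0, 60, 0, 70], [0, 0, 0, 0, 60, 0, 70]]]'

```text
time: 11.52
position: [0.552, 0.2507, 0.3377]
tool_rot: [-0.823, 1.408, 0.822]
ft_force: [0.1, -0.0, -0.5]
grip_width: 0.801
```

```bash
python3 - <<'E'
from st import *
import cv2
st()
w=vision.get_image("wrist")[:,:,::-1];b=vision.get_image("side")[:,:,::-1];a=vision.get_image("scene")[:,:,::-1]
r=lambda i,x,y,w,h:cv2.resize(i[y:y+h,x:x+w],(400,300),interpolation=cv2.INTER_CUBIC)
cv2.imwrite("pics/c8.png",np.vstack([np.hstack([cv2.resize(w,(400,300)),r(b,310,80,120,90)]),np.hstack([cv2.resize(a,(400,300)),r(a,420,170,160,120)])]))
i0=cv2.imread("pics/scene0.png");print("plain diff",cv2.absdiff(i0[205:290,170:245],np.ascontiguousarray(a[205:290,170:245])).mean())
# block top centre
h=cv2.cvtColor(np.ascontiguousarray(a),cv2.COLOR_BGR2HSV);m=cv2.inRange(h,(3,90,30),(18,255,255));n,l,s,cc=cv2.connectedComponentsWithStats(m)
print([(s[k],cc[k]) for k in range(1,n) if s[k,4]>150 and 150<cc[k][1]<300])
E
```

```text
t 11.525 p [0.552  0.2507 0.3377] jaw deg 60.57040493781374 toolx [ 0.0015  0.0002 -1.    ] F [ 0.1475 -0.0044 -0.5264] T [-0.0507  0.0504  0.0131] g 69.68972216213949
plain diff 1.5623006535947712
[(array([187, 209,  22,  25, 344], dtype=int32), array([198.0436, 219.2674])), (array([499, 211,  35,  34, 658], dtype=int32), array([515.6231, 227.0881])), (array([296, 226,  29,  17, 235], dtype=int32), array([310.5915, 234.5489]))]
```

View pics/c8.png

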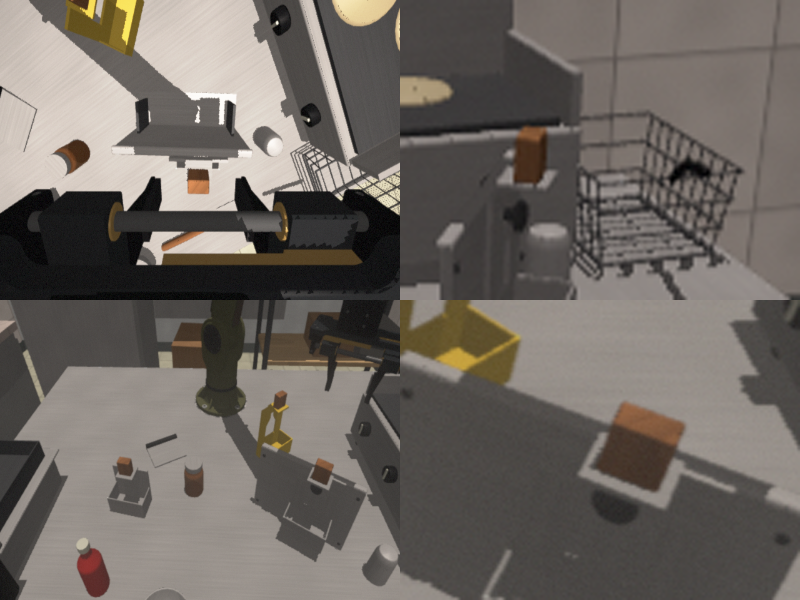

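It hangs at rest on the stud, with the bin clear of the counter and the gripper free. One numeric check, then I hand in.

```bash
python3 - <<'E'
from st import *
p=onz("scene",520,218,.241);n=np.array([.870,-.492]);l=np.array([.492,.870]);d=p[:2]-np.array([.5776,.2360])
print("block rel stud: out",d@n*1e3,"lateral",d@l*1e3)
from bench import close_job; print(close_job())
E
```

```text
block rel stud: out 28.93661796540134 lateral 2.2628933800181645
the job is handed in; nothing more can be done
None
```

I hung the keyhole holder on the stud and handed the job in at about 11.6 s of the 45 s allowed.

**What I did:** I gripped the grey keyhole holder by its wooden block and brought the wide part of the keyhole over the stud's head, with no contact force on the way in. I then lowered it about 56 mm, until the measured force showed the stud carrying the weight. Finally I opened the gripper and moved it up and back.

**Last checks:**
- **Holder:** the picture shows it hanging upright with its bin clear of the counter. The stud's head is in front of the plate, just under the flange.
- **Position:** the grip block is about 29 mm out from the screen, and 31 mm was planned. It is about 2 mm off the stud's axis sideways, within the 10 mm allowed.
- **Robot:** the gripper is free and reads about 0.5 N, which is sensor noise.
- **Other holder:** the plain holder's part of the picture is unchanged from the start.

**Disagreements:**
- The different views gave the screen's turn as 28 to 32 degrees. I used 29.5, and the plate looked parallel to the screen up close.
- I judged the holder's tilt and stillness by eye from one picture and did not measure them.

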